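Load the bead trolley and unhitch its drawbar

TASK

Tip all six red beads from the measuring cup into the white tub of the bench trolley and stand the empty cup upright on the table again. Then pull the trolley's red spring latch sideways, lift the drawbar off its ball and finish while still holding it raised and still, its coupler at least 6 cm above where it sat. Leave the wire spool, jar, tape roll, bottle and pot where they stand.

Things in the scene. Friction and masses are not known exactly. Their poses are not given: they have to be found in the camera images.
- trolley: Small bench trolley standing still in yellow chocks (it cannot move). Origin: on the table under the centre of its tub; z up, +y runs from the tub along the drawbar to the ball. White open tub 180 mm (x) by 150 mm (y) outside, walls 5 mm, inner floor 35 mm and rim 105 mm above the table. The ball mount (steel ball 40 mm across, centre 64 mm up, collar 48 mm across below it) stands at y = +250 mm on a plate 110 mm by 75 mm. Over the wheels the trolley is 220 mm wide (x).
- tub_floor (a point): Centre of the tub's inner floor, 35 mm above the table; axes as the trolley.
- drawbar (a joint): Green drawbar (0.45 kg, 26 mm wide) hinged at the tub, its coupler sitting over the ball 160 mm from the pivot: rad, 0 = down on the ball, grows as the ball end is lifted (stop at 0.9). It falls back down if let go. While the latch is home the claw under the ball's collar stops it from rising.
- drawbar_pivot (a point): Pivot of the drawbar, 66 mm above the table at y = +90 mm of the trolley; the pivot axis is level, along the trolley's x. Axes of this point turn with the drawbar.
- coupler (a point): Top of the green coupler at the drawbar's end, 160 mm from the pivot, 88 mm above the table when down; the coupler's roof is 56 mm by 70 mm. Axes turn with the drawbar.
- latch (a joint): Spring latch sliding sideways on the coupler: m, 0 = home (locked), grows as the red grip is pulled in the trolley's -x direction, across the drawbar; stop at 0.018. Its claw comes clear of the ball's collar at 0.013. The spring pulls it home with 4 N at 0 rising to 11 N at the stop; lifting while it is less than 0.013 is blocked.
- latch_grip (a point): Middle of the red upright grip on the latch, 118 mm above the table when the drawbar is down: block 20 mm (across the drawbar, the pull direction) by 24 mm (along the drawbar), from 24 mm below to 15 mm above this point, then a 26 mm by 28 mm head 6 mm high, its top 139 mm above the table. It is firmly guided: lifting the grip lifts the drawbar. Axes as the trolley when down; they turn with the drawbar.
- cup: Aluminium measuring cup, flared: 48 mm across at the foot, 92 mm at the rim, 58 mm tall, wall 3 mm, about 120 g, holding six red beads. Origin: centre of its underside; z up; its straight level wooden handle (14 mm round bar, axis 50 mm above the underside) points along the cup's +y, from 42 to 130 mm out.
- cup_grip (a point): Point on the axis of the cup's handle, 80 mm from the cup's centre, 50 mm above its underside; axes as the cup.
- bead0: Red glazed ceramic bead, 22 mm ball, 12 g; origin at its centre. Starts in the cup.
- bead1: Red glazed ceramic bead, 22 mm ball, 12 g; origin at its centre. Starts in the cup.
- bead2: Red glazed ceramic bead, 22 mm ball, 12 g; origin at its centre. Starts in the cup.
- bead3: Red glazed ceramic bead, 22 mm ball, 12 g; origin at its centre. Starts in the cup.
- bead4: Red glazed ceramic bead, 22 mm ball, 12 g; origin at its centre. Starts in the cup.
- bead5: Red glazed ceramic bead, 22 mm ball, 12 g; origin at its centre. Starts in the cup.
- spool: Bystander, to be left where it is: copper binding-wire spool, 52 mm across, 45 mm tall; origin: centre of its underside.
- glue_jar: Bystander, to be left where it is: amber glass jar with yellow cap, 56 mm across, 75 mm tall; origin: centre of its underside.
- tape_roll: Bystander, to be left where it is: green roll of florist's tape lying flat, 84 mm across, 40 mm tall; origin: centre of its underside.
- water_bottle: Bystander, to be left where it is: green bottle, 64 mm across, 210 mm tall; origin: centre of its underside.
- pot: Bystander, to be left where it is: terracotta pot, 84 mm across, 75 mm tall; origin: centre of its underside.
Not all that is in view belongs to the job. What is shaped like the cup but blue is not meant.

How it is judged:
By the outcome, as a careful person would: the job done as asked, in the order asked, and still so for the second after the job is handed in, while the arm keeps its last pose, push and grip.
It also fails if it takes over 64 s, if anything falls off the work surface, if the arm or the gripper's body presses on something with over 40 N, if the wrist force passes 120 N, or if a joint passes its speed limit or range.

ROBOT

A 6-joint arm with a two-finger parallel gripper is mounted at the origin on the work surface. World frame = base frame: x ahead of the robot, y to its left, z up, the work surface at z = 0. Lengths are in m, angles in rad, forces in N, time in s.
With the tool pointing down it reaches from about 0.35 to 0.725 m from the base axis. Payload 4.3 kg.
Tool frame: the origin (TCP) lies at the centre of the arm's flange, where the gripper is bolted on; the fingertips stand 173 mm ahead of it and the grasp point (between the pads) lies 155 mm ahead of it (robot.grip_point_offset is the distance from the TCP to the grasp point, in m); z points along the fingers, y is the line along which they close (so a half turn about z gives the same grasp; the last joint's range is limited). The gripper opens to 85 mm and grips with 20 to 120 N. Pads are 22 mm wide; open, the fingers measure 114 mm over their backs; the gripper's body (76 mm by 85 mm) begins 54 mm behind the grasp point. The pads swing forward as they close: fully open they stand 13 mm farther back than shut.
Start: joints at [1.148, 0.377, 0.081, 1.274, 0, 1.46], TCP at [0.177, 0.547, 0.405] pointing down, gripper open.
Joint ranges: [-2.72, 2.72], [-0.84, 1.66], [-1.02, 1.22], [-1.77, 2.12], [-1.37, 1.28], [-3.14, 3.14]. Speed limits (rad/s): [2.57, 2.57, 3.14, 3.14, 3.14, 3.14].

INTERFACE

Orientations are given as [roll, pitch, yaw] about the fixed x, y, z axes, in that order (R = Rz(yaw) Ry(pitch) Rx(roll)).
In Python, from plant import robot gives the robot as it stands. Calls block until the motion is done:
- robot.movep(position, orientation): joint-space move of the TCP to a pose.
- robot.servo_line(position, feed=0.15, rotation=None, contact_N=None): straight line of the TCP; rotation=None keeps the orientation; feed is the mean speed in m/s. With contact_N (N) it stops when the force on the tool has changed by that much, and returns True; else False.
- robot.set_joints(angles): joint-space move.
- robot.command_gripper(opening, strength=None): finger opening in m; strength is the grip in N (None keeps the last); returns when the fingers have stopped.
- robot.sleep(seconds).
- robot.ik(position, orientation): joint angles nearest the present ones, or None.
- robot.observe(): the state.
- robot.read_camera(name): name is "side" or "top" or "wrist"; returns a dict with "pixels" (384x512x3 uint8, red, green, blue), "depth" (384x512 float32, m along the optical axis (not along the pixel's ray), 0 where there is no reading), "intrinsics" (3x3 intrinsics, pixels), "k1" (the pictures are not rectified: a ray, as slopes to the right and down, at radius r is drawn at 1 + k1 r^2 times it, then the intrinsics apply), "world_to_cam" (4x4, takes a point from world to camera coordinates). Camera axes: x right, y up, looking along -z (the intrinsics and any distortion apply to the point x, -y, -z); pixel columns grow to the right and rows downward; lengths in m; the calibration is good to about 2 mm. A picture is of the moment at which its call begins.
A pose or a line that the arm cannot do raises robot.IKError and nothing moves.
- robot.close_job(): hands the job in; it is judged then, once.
Trained networks look in a picture, given as the dict that the camera call returned (one of the last four; its "shot" number tells which), for a name from the list of things; names that differ only in an ending like _2 or _b are one class to them, and where a whole thing is asked for, a point or a joint stands for the part that bears it (a point fixed in the world has none). Each returns a list of dicts, best first, with "score" (0 to 1); they miss things now and then, are a little off and sometimes report something else, mostly with a low value. They report only what shows in the picture. A call takes as long as a camera call. They do not tell look-alikes from the thing itself.
- robot.recognise(picture, target): "box" ([centre column, centre row, width, height] in pixels, round what is visible of it).
- robot.pinpoint(picture, target): "location" ([column, row] in pixels: a listed point, or the origin of a listed thing).
The state is a dict: "time": time; "q": joint angles; "qd": joint speeds; "joint_torque": joint torques, N m; "position": TCP position; "eef_rot": TCP orientation; "contact_force": force on the tool from outside, world axes, zero at the start; "torque": the same for the moment, N m; "width": finger opening in m; "gripper_force": force on a finger pad.
Only numpy, scipy, OpenCV 4.12 (cv2) and the standard library are available. Lean on these libraries where they do the work, as an engineer would, in place of code of your own. Each camera call takes 0.05 s, during which the arm holds its last target. There are 200 camera calls.

## Working session

There is one attempt and no reset: what is moved stays moved. The work goes in short steps, each a Python script; the robot and the scene stay as the last script left them, time stands still between calls to the robot, and variables do not carry over. Pictures are saved under pics/ and viewed, at most 10 in all, crops included, and the job is handed in when it is done.

```bash
mkdir -p pics; ls; cat > h.py <<'E'
import numpy as np, cv2
from plant import robot
def save(p,name): cv2.imwrite('pics/'+name,p['pixels'][:,:,::-1])
def ray(p,uv):
    K=np.array(p['intrinsics']); d=np.array([(uv[0]-K[0,2])/K[0,0],(uv[1]-K[1,2])/K[1,1]]); s=d.copy()
    for _ in range(20): s=d/(1+p['k1']*(s@s))
    T=np.linalg.inv(np.array(p['world_to_cam'])); 
    return T[:3,3], T[:3,:3]@np.array([s[0],-s[1],-1.0])
def atz(p,uv,z):
    o,d=ray(p,uv); return o+d*(z-o[2])/d[2]
def dep(p,uv):
    o,d=ray(p,uv); return o+d*float(p['depth'][int(round(uv[1])),int(round(uv[0]))])
def cloud(p):
    H,W=p['depth'].shape; K=np.array(p['intrinsics'])
    u,v=np.meshgrid(np.arange(W),np.arange(H)); d=np.stack([(u-K[0,2])/K[0,0],(v-K[1,2])/K[1,1]],-1); s=d.copy()
    for _ in range(20): s=d/(1+p['k1']*(s**2).sum(-1,keepdims=True))
    T=np.linalg.inv(np.array(p['world_to_cam']))
    c=np.stack([s[...,0],-s[...,1],-np.ones((H,W))],-1)*p['depth'][...,None]
    return c@T[:3,:3].T+T[:3,3]
E
python3 - <<'E'
from h import *
np.set_printoptions(precision=3,suppress=True)
ps={n:robot.read_camera(n) for n in ('top','side')}
print(robot.observe()['time'],robot.observe()['eef_rot'])
cv2.imwrite('pics/a.png',np.vstack([ps['top']['pixels'],ps['side']['pixels']])[:,:,::-1][:, :]) 
im=np.hstack([ps['top']['pixels'],ps['side']['pixels']])[:,:,::-1]
save(ps['top'],'top.png'); save(ps['side'],'side.png')
Z=dict(tub_floor=.035,drawbar_pivot=.066,coupler=.088,latch_grip=.118,cup=0,cup_grip=.05,spool=0,glue_jar=0,tape_roll=0,water_bottle=0,pot=0,trolley=0)
for t in Z:
  for n in ps:
    for r in robot.pinpoint(ps[n],t)[:3]:
      print(t,n,np.array(r['location']),round(r['score'],2),atz(ps[n],r['location'],Z[t])[:2])
E
```

```text
pics
0.1 [-3.14  -0.     2.829]
tub_floor top [377.9 205. ] 0.79 [ 0.573 -0.265]
tub_floor top [197.1 207.5] 0.19 [0.571 0.2  ]
tub_floor side [293.6 273.4] 0.87 [ 0.586 -0.271]
drawbar_pivot top [344.3 193.2] 0.92 [ 0.599 -0.174]
drawbar_pivot side [284.6 241.1] 0.96 [ 0.584 -0.185]
coupler top [281.7 194.6] 0.61 [ 0.593 -0.016]
coupler side [202.9 206.7] 0.66 [ 0.386 -0.017]
coupler side [279.6 200.1] 0.64 [ 0.608 -0.025]
latch_grip top [284.9 194.3] 0.71 [ 0.588 -0.022]
latch_grip top [374.3 203.1] 0.68 [ 0.564 -0.235]
latch_grip top [203.  203.4] 0.59 [0.567 0.174]
latch_grip side [272.4 193.8] 0.82 [ 0.584 -0.034]
cup top [195.  208.6] 0.88 [0.574 0.211]
cup top [131.6 177.9] 0.83 [0.66  0.386]
cup top [345.8 193.8] 0.51 [ 0.61 -0.19]
cup side [258.1 192. ] 0.93 [0.579 0.175]
cup side [268.5 156.6] 0.71 [0.673 0.445]
cup_grip top [195.3 210.3] 0.66 [0.562 0.202]
cup_grip top [161.8 207.2] 0.59 [0.57  0.288]
cup_grip top [318.7 132.4] 0.31 [ 0.765 -0.117]
cup_grip side [256.3 192.4] 0.65 [0.559 0.092]
cup_grip side [255.5 168. ] 0.63 [0.586 0.26 ]
cup_grip side [270.9 143. ] 0.6 [0.687 0.468]
spool top [202.3 148.8] 0.7 [0.739 0.194]
spool top [283.1 194.2] 0.66 [ 0.611 -0.023]
spool top [189.5 202.7] 0.61 [0.59  0.226]
spool side [307.1 185.2] 0.76 [0.761 0.187]
glue_jar top [228.  285.3] 0.74 [0.374 0.122]
glue_jar top [374.3 204. ] 0.71 [ 0.582 -0.265]
glue_jar side [200.8 207.9] 0.65 [0.379 0.113]
tape_roll top [254.1 128.8] 0.82 [0.794 0.052]
tape_roll side [327.1 205. ] 0.74 [0.787 0.05 ]
tape_roll side [254.9 188.9] 0.54 [0.572 0.198]
water_bottle top [321.3 129.5] 0.88 [ 0.79  -0.132]
water_bottle top [204.  204.9] 0.38 [0.584 0.187]
water_bottle side [346.1 238.7] 0.7 [ 0.781 -0.129]
pot top [380.6 299.1] 0.58 [ 0.335 -0.269]
pot side [190.  300.1] 0.62 [ 0.335 -0.275]
trolley top [373. 204.] 0.7 [ 0.582 -0.262]
trolley side [289.8 279.9] 0.72 [ 0.581 -0.256]
```

```bash
true
```

```text
(no output)
```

View pics/top.png

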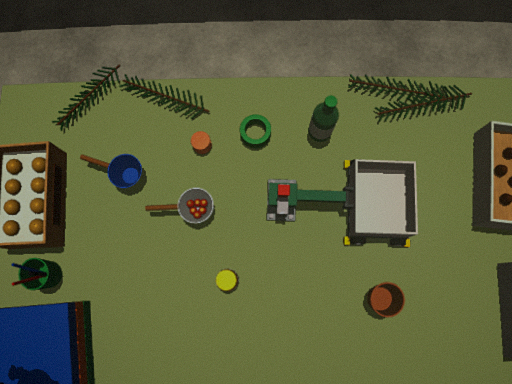

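View pics/side.png

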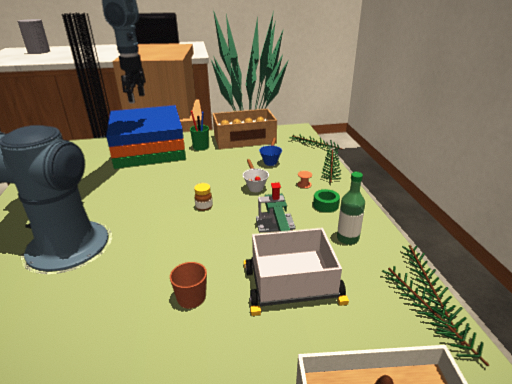

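The top view shows the aluminium cup with beads at (196,206), its handle running left to (148,208). The look-alike is the blue cup at (124,171), which I leave alone. The trolley tub is at (383,200) and the red grip at (284,190). Bystanders are the spool (201,141), jar (227,280), tape (255,130), bottle (322,120) and pot (387,300). The trolley's axes lie nearly along the world axes, so I'll measure with depth next.

```bash
python3 - <<'E'
from h import *
np.set_printoptions(precision=3,suppress=True)
p=robot.read_camera('top'); C=cloud(p); im=p['pixels'].astype(int); Z=C[...,2]
U,V=np.meshgrid(np.arange(512),np.arange(384))
def box(a,b,c,d): return (U>=a)&(U<b)&(V>=c)&(V<d)
print('cam',np.linalg.inv(p['world_to_cam'])[:3,3])
def st(n,m):
    P=C[m]; print(n,m.sum(),'mean',P.mean(0),'med',np.median(P,0),'min',P.min(0),'max',P.max(0))
    return P
hd=st('handle',box(144,176,195,220)&(Z>.035)); 
d=np.linalg.svd(hd[:,:2]-hd[:,:2].mean(0))[2][0]; print('dir',d)
rim=st('cuprim',box(176,216,186,226)&(Z>.050))
def circ(P):
    A=np.c_[2*P[:,:2],np.ones(len(P))]; s=np.linalg.lstsq(A,(P[:,:2]**2).sum(1),rcond=None)[0]; return s[:2],np.sqrt(s[2]+s[:2]@s[:2])
print(circ(rim))
tr=box(340,425,150,250)&(Z>.095); T=st('tubrim',tr)
r=cv2.minAreaRect(T[:,:2].astype(np.float32)); print(r)
red=(im[...,0]>120)&(im[...,1]<70)
st('grip',box(270,300,178,203)&red&(Z>.125)); print(Z[188,276:294])
db=st('bar',box(300,340,180,210)&(Z>.05)); print(np.linalg.svd(db[:,:2]-db[:,:2].mean(0))[2][0])
cv2.imwrite('pics/crop.png',cv2.resize(p['pixels'][120:260,100:320,::-1],None,fx=3.5,fy=3.5,interpolation=2))
E
```

```text
cam [0.387 0.034 1.156]
handle 170 mean [0.564 0.284 0.087] med [0.569 0.291 0.055] min [0.387 0.034 0.049] max [0.578 0.331 1.156]
dir [0.513 0.859]
cuprim 250 mean [0.574 0.203 0.082] med [0.58  0.211 0.056] min [0.387 0.034 0.05 ] max [0.619 0.251 1.156]
(array([0.513, 0.154]), np.float64(0.0967181197872021))
tubrim 816 mean [ 0.579 -0.26   0.141] med [ 0.583 -0.271  0.104] min [ 0.387 -0.347  0.095] max [0.678 0.034 1.156]
((0.5507670044898987, -0.1496068388223648), (0.21593204140663147, 0.4427182674407959), 15.623543739318848)
grip 113 mean [ 0.593 -0.016  0.148] med [ 0.596 -0.017  0.139] min [ 0.387 -0.031  0.134] max [0.607 0.034 1.156]
[0.087 0.091 0.136 0.138 0.139 0.141 0.139 0.143 0.139 0.14  0.137 0.136
 0.136 0.14  0.086 0.089 0.086 0.086]
bar 469 mean [ 0.586 -0.106  0.105] med [ 0.588 -0.107  0.088] min [ 0.387 -0.158  0.069] max [0.604 0.034 1.156]
[ 0.55  -0.835]
```

View pics/crop.png

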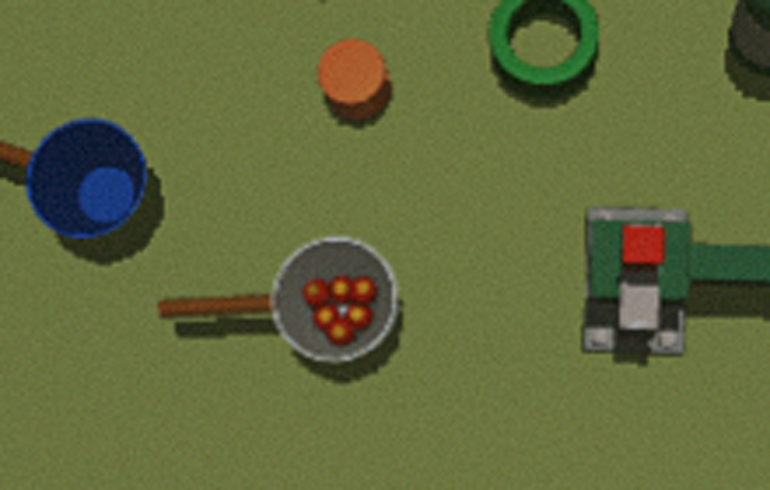

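The crop confirms the silver cup holding six red beads, with its handle to the left. The blue cup is separate. I'll refit with the empty depth readings filtered out, then check IK for the plan.

```bash
python3 - <<'E'
from h import *
from scipy.spatial.transform import Rotation as R
np.set_printoptions(precision=3,suppress=True)
p=robot.read_camera('top'); C=cloud(p); im=p['pixels'].astype(int); Z=C[...,2]; ok=p['depth']>0
U,V=np.meshgrid(np.arange(512),np.arange(384))
def box(a,b,c,d): return (U>=a)&(U<b)&(V>=c)&(V<d)&ok
def st(n,m):
    P=C[m]; print(n,m.sum(),'med',np.median(P,0),'min',P.min(0),'max',P.max(0)); return P
def ax(P): return np.linalg.svd(P[:,:2]-P[:,:2].mean(0))[2][0]
hd=st('handle',box(144,175,195,220)&(Z>.035)); print(ax(hd),hd.mean(0))
rim=st('rim',box(176,218,186,228)&(Z>.050))
A=np.c_[2*rim[:,:2],np.ones(len(rim))]; s=np.linalg.lstsq(A,(rim[:,:2]**2).sum(1),rcond=None)[0]; print(s[:2],np.sqrt(s[2]+s[:2]@s[:2]))
T=st('tubrim',box(347,425,150,250)&(Z>.095)&(Z<.12)); print(cv2.minAreaRect(T[:,:2].astype(np.float32)))
g=st('grip',box(270,300,178,203)&(Z>.13)); print(cv2.minAreaRect(g[:,:2].astype(np.float32)))
k=st('coup',box(262,300,175,225)&(Z>.092)&(Z<.13))
db=st('bar',box(304,338,180,210)&(Z>.06)); print(ax(db),db.mean(0))
def chk(n,g,rm):
    pos=np.array(g)-rm.as_matrix()[:,2]*.155; q=robot.ik(list(pos),list(rm.as_euler('xyz'))); print(n,pos,q if q is None else np.array(q))
D=lambda psi:R.from_euler('z',psi)*R.from_euler('x',np.pi)
for psi in (np.pi/2,-np.pi/2):
  chk('cup',(.57,.285,.05),D(psi))
  for a in (0,60,90,110,120): 
    for yaw in (0,-.4): chk(('pour',a,yaw),(.583,-.185,.25),R.from_euler('z',yaw)*R.from_euler('y',-a,degrees=True)*D(psi))
  for t in (0,.3,.55): chk(('lift',t),(.59,-.02,.12+.15*t),R.from_euler('x',t)*D(psi))
E
```

```text
handle 158 med [0.569 0.293 0.055] min [0.562 0.255 0.047] max [0.578 0.331 0.062]
[ 0.038 -0.999] [0.569 0.293 0.055]
rim 241 med [0.582 0.214 0.056] min [0.528 0.158 0.05 ] max [0.618 0.251 0.063]
[0.573 0.203] 0.04304617950628154
tubrim 788 med [ 0.588 -0.277  0.104] min [ 0.491 -0.346  0.095] max [ 0.677 -0.189  0.11 ]
((0.5835758447647095, -0.2678002417087555), (0.15127074718475342, 0.18200699985027313), 87.33563995361328)
grip 130 med [ 0.594 -0.018  0.139] min [ 0.582 -0.031  0.133] max [ 0.607 -0.005  0.143]
((0.5940098762512207, -0.017661036923527718), (0.025990696623921394, 0.024789830669760704), 89.23688507080078)
coup 184 med [ 0.569 -0.015  0.095] min [ 0.546 -0.055  0.092] max [ 0.618 -0.001  0.114]
bar 394 med [ 0.588 -0.11   0.087] min [ 0.576 -0.153  0.068] max [ 0.604 -0.07   0.093]
[-0.051 -0.999] [ 0.589 -0.111  0.087]
cup [0.57  0.285 0.205] [ 0.364  0.621 -0.057  0.892  0.     1.935]
('pour', 0, 0) [ 0.583 -0.185  0.405] [-0.411  0.455  0.2    1.316  0.     1.16 ]
('pour', 0, -0.4) [ 0.583 -0.185  0.405] [-0.411  0.455  0.2    1.316  0.     1.56 ]
('pour', 60, 0
[... 818 characters left out ...]
 0.405] [-0.411  0.455  0.2    1.316  0.    -1.582]
('pour', 60, 0) [ 0.449 -0.185  0.328] [-0.679 -0.023 -1.006 -0.345  0.575 -1.955]
('pour', 60, -0.4) [ 0.459 -0.133  0.328] None
('pour', 90, 0) [ 0.428 -0.185  0.25 ] None
('pour', 90, -0.4) [ 0.44  -0.125  0.25 ] None
('pour', 110, 0) [ 0.437 -0.185  0.197] None
('pour', 110, -0.4) [ 0.449 -0.128  0.197] None
('pour', 120, 0) [ 0.449 -0.185  0.173] None
('pour', 120, -0.4) [ 0.459 -0.133  0.173] None
('lift', 0) [ 0.59  -0.02   0.275] [-0.141  0.474 -0.114  0.983  0.    -1.712]
('lift', 0.3) [ 0.59  -0.066  0.313] [-0.284  0.493  0.002  1.167  0.288 -1.868]
('lift', 0.55) [ 0.59  -0.101  0.335] [-0.388  0.559  0.125  1.364  0.505 -2.018]
```

```bash
cat >> h.py <<'E'
from scipy.spatial.transform import Rotation as R
np.set_printoptions(precision=3,suppress=True)
H=np.deg2rad
def grasp(be,ga,s): return R.from_euler('y',be,degrees=True)*R.from_euler('x',ga,degrees=True)*R.from_euler('z',s*90,degrees=True)*R.from_euler('x',np.pi)
GP=np.array([0,.080,.05])
def tcp_from_cup(o,P,G,gp=GP):   # cup origin o, cup rotation P
    r=P*G; return o+P.apply(gp)-r.as_matrix()[:,2]*.155, r.as_euler('xyz'), r
def pour_cup(w,phi,a,lip):       # cup yawed by w, tipped by a deg towards cup direction phi, lip held at point
    m=np.array([np.cos(H(phi)),np.sin(H(phi)),0]); P=R.from_euler('z',w,degrees=True)*R.from_rotvec(np.cross([0,0,1],m)*H(a))
    return np.array(lip)-P.apply(.046*m+[0,0,.058]),P
E
python3 - <<'E'
from h import *
import itertools,time
t0=time.time(); lipc=np.array([.583,-.265,.15]); res=[]
Pc=R.from_euler('z',.038); oc=np.array([.575,.205,0])
for be,ga in itertools.product((0,-30,30),(-45,-30,0,20)):
  G=grasp(be,ga,1); x,e,r=tcp_from_cup(oc,Pc,G)
  q0=robot.ik(list(x),list(e))
  if q0 is None: continue
  for w,phi in itertools.product(range(-180,180,30),(-150,-120,-90,-60,-30,0,180)):
    d=R.from_euler('z',w,degrees=True).apply([np.cos(H(phi)),np.sin(H(phi)),0])
    def f(a):
      lip=lipc-.02*d*(a/110)+np.array([0,0,.03])*(a<60)
      o,P=pour_cup(w,phi,a,lip); x,e,r=tcp_from_cup(o,P,G)
      if x[2]<.19: return None
      return robot.ik(list(x),list(e))
    if f(110) is None: continue
    best=[a for a in (0,40,80,110,120) if f(a) is not None]
    res.append((len(best),be,ga,w,phi,best,np.array(f(110))))
res.sort(key=lambda t:(-t[0],abs(t[1])))
print(len(res),time.time()-t0, robot.observe()['time'])
for t in res[:25]: print(t)
E
```

```text
65 7.32794976234436 1.4
(5, 0, -45, 120, -60, [0, 40, 80, 110, 120], array([-0.042,  0.597, -0.068,  1.172, -1.218, -0.766]))
(5, -30, -45, -30, -90, [0, 40, 80, 110, 120], array([-0.981,  0.464, -0.155,  1.048,  1.096,  1.656]))
(5, -30, -45, 90, -30, [0, 40, 80, 110, 120], array([-0.048,  0.416, -0.381,  0.723, -1.147, -0.338]))
(5, -30, -45, 120, -60, [0, 40, 80, 110, 120], array([-0.116,  0.771,  0.38 ,  1.681, -0.919, -0.216]))
(5, -30, -30, -60, -60, [0, 40, 80, 110, 120], array([-0.949,  0.875,  0.417,  1.762,  1.11 ,  1.534]))
(5, -30, -30, 90, -30, [0, 40, 80, 110, 120], array([-0.046,  0.739,  0.061,  1.5  , -1.156,  0.267]))
(5, -30, -30, 120, -30, [0, 40, 80, 110, 120], array([-0.129,  0.24 , -0.89 , -0.347, -1.082, -1.232]))
(5, 30, 20, -90, 180, [0, 40, 80, 110, 120], array([-0.124,  0.643, -0.774, -1.071, -1.068,  1.936]))
(4, 0, -45, -180, -90, [40, 80, 110, 120], array([-0.082,  0.435, -0.234,  0.728, -1.127, -1.763]))
(4, 0, -45, -30, -90, [0, 40, 80, 110], array([-0.948,  0.87 ,  0.47 ,  1.894,  0.972,  0.752]))
(4, 0, -45, 0, -120, [0, 40, 80, 110], array([-1.036,
[... 720 characters left out ...]
 2.682]))
(4, -30, -45, 0, -120, [0, 40, 80, 110], array([-1.05 ,  0.242, -0.942, -0.415,  1.279,  2.152]))
(4, -30, -45, 0, -90, [0, 40, 80, 110], array([-0.915,  0.97 ,  0.688,  2.048,  0.892,  0.88 ]))
(4, -30, -45, 150, -60, [40, 80, 110, 120], array([-0.131,  0.293, -0.396,  0.595, -0.982, -1.162]))
(4, -30, -30, -150, -30, [40, 80, 110, 120], array([-1.03 ,  0.323, -0.73 , -0.197,  1.117, -2.755]))
(4, -30, -30, 150, -60, [40, 80, 110, 120], array([-0.079,  0.534, -0.152,  1.029, -1.205, -0.749]))
(4, -30, 0, -120, -30, [0, 40, 80, 110], array([-0.997,  0.556, -0.867, -1.067,  1.247, -2.402]))
(4, -30, 0, 60, 0, [0, 40, 80, 110], array([-0.076,  1.08 ,  0.367,  2.042, -1.092,  1.224]))
```

```bash
python3 - <<'E'
from h import *
lipc=np.array([.583,-.265,.15]); Pc=R.from_euler('z',.038); oc=np.array([.575,.205,0])
for be,ga,w,phi in ((0,-45,-30,-90),(0,-45,-15,-105),(0,-50,-20,-95),(0,-50,-30,-90),(-20,-45,-30,-90),(0,-45,120,-60)):
  print(be,ga,w,phi); G=grasp(be,ga,1)
  for z in (0,.15):
    x,e,r=tcp_from_cup(oc+[0,0,z],Pc,G); print('grasp',z,x,robot.ik(list(x),list(e)))
  d=R.from_euler('z',w,degrees=True).apply([np.cos(H(phi)),np.sin(H(phi)),0])
  for a in (0,40,80,100,110,115):
      o,P=pour_cup(w,phi,a,lipc-.02*d*(a/110)+np.array([0,0,.03])*(a<60)); x,e,r=tcp_from_cup(o,P,G)
      q=robot.ik(list(x),list(e)); print(a,x,o,None if q is None else np.array(q))
E
```

```text
0 -45 -30 -90
grasp 0 [0.568 0.394 0.16 ] [ 0.632  1.084  0.596  1.593 -0.626  2.333]
grasp 0.15 [0.568 0.394 0.31 ] [ 0.632  1.014  0.838  1.905 -0.626  2.333]
0 [ 0.701 -0.061  0.282] [ 0.606 -0.225  0.122] [-0.054  0.985  0.719  1.73  -0.682  2.194]
40 [ 0.644 -0.159  0.409] [ 0.623 -0.196  0.165] [-0.32   0.588  0.427  1.427 -0.085  1.775]
80 [ 0.561 -0.304  0.4  ] [ 0.623 -0.196  0.185] [-0.719  0.565  0.298  1.438  0.598  1.334]
100 [ 0.522 -0.371  0.364] [ 0.617 -0.207  0.205] [-0.885  0.736  0.389  1.691  0.873  0.988]
110 [ 0.505 -0.4    0.337] [ 0.612 -0.214  0.213] [-0.948  0.87   0.47   1.894  0.972  0.752]
115 [ 0.498 -0.413  0.321] [ 0.61  -0.218  0.216] [-0.974  0.948  0.518  2.015  1.009  0.616]
0 -45 -15 -105
grasp 0 [0.568 0.394 0.16 ] [ 0.632  1.084  0.596  1.593 -0.626  2.333]
grasp 0.15 [0.568 0.394 0.31 ] [ 0.632  1.014  0.838  1.905 -0.626  2.333]
0 [ 0.655 -0.042  0.282] [ 0.606 -0.225  0.122] [-0.017  0.746  0.266  1.329 -0.756  1.91 ]
40 [ 0.599 -0.139  0.405] [ 0.623 -0.196  0.165] [-0.307  0.371  0.061  1.095 -0.107  1.585]
80 [ 0.518 -0.28   0.393] [ 0.62
[... 2528 characters left out ...]
0 [0.568 0.394 0.16 ] [ 0.632  1.084  0.596  1.593 -0.626  2.333]
grasp 0.15 [0.568 0.394 0.31 ] [ 0.632  1.014  0.838  1.905 -0.626  2.333]
0 [ 0.396 -0.4    0.282] [ 0.56  -0.305  0.122] [-1.079  0.432 -0.279  0.892  0.785 -1.616]
40 [ 0.449 -0.307  0.393] [ 0.543 -0.334  0.165] [-0.738  0.136 -0.316  0.768  0.09  -1.379]
80 [ 0.525 -0.175  0.375] [ 0.543 -0.334  0.185] [-0.273  0.251 -0.288  0.768 -0.72  -1.162]
100 [ 0.56  -0.115  0.339] [ 0.549 -0.323  0.205] [-0.103  0.451 -0.171  0.96  -1.07  -0.962]
110 [ 0.575 -0.09   0.313] [ 0.554 -0.316  0.213] [-0.042  0.597 -0.068  1.172 -1.218 -0.766]
115 [ 0.581 -0.079  0.298] [ 0.556 -0.312  0.216] [-0.018  0.692  0.006  1.342 -1.281 -0.609]
```

```bash
cat >> h.py <<'E'
G0=grasp(0,-45,1); PC=R.from_euler('z',.038); OC=np.array([.572,.204,0.])
def go(o,P,feed=.15,joint=False):
    x,e,r=tcp_from_cup(np.asarray(o),P,G0)
    if joint: robot.movep(list(x),list(e))
    else: return robot.servo_line(list(x),feed=feed,rotation=list(e))
def stt():
    s=robot.observe(); print('t',s['time'],'pos',np.array(s['position']),'F',np.array(s['contact_force']),'w',s['width'],'gf',s['gripper_force'],'q',np.array(s['q']))
E
python3 - <<'E'
from h import *
x,e,r=tcp_from_cup(OC,PC,G0); t=r.as_matrix()[:,2]
robot.command_gripper(.05,100)
robot.movep(list(x-.1*t),list(e))
p=robot.read_camera('wrist')
for n in('cup_grip','cup'):
  print(n,[(np.array(k['location']),k['score'],atz(p,k['location'],.05 if n=='cup_grip' else 0)) for k in robot.pinpoint(p,n)[:2]])
save(p,'w1.png')
print(robot.servo_line(list(x),feed=.1,contact_N=15)); stt()
E
```

```text
cup_grip [(array([264.9, 200.3]), 0.82, array([0.57 , 0.288, 0.05 ]))]
cup [(array([263.9, 195.7]), 0.91, array([0.573, 0.201, 0.   ])), (array([453.7,  28.6]), 0.73, array([ 0.665,  0.391, -0.   ]))]
False
t 4.8 pos [0.565 0.394 0.16 ] F [-0.107  0.711  0.022] w 0.05001493865372233 gf 0.0 q [ 0.634  1.076  0.581  1.586 -0.625  2.335]
```

View pics/w1.png

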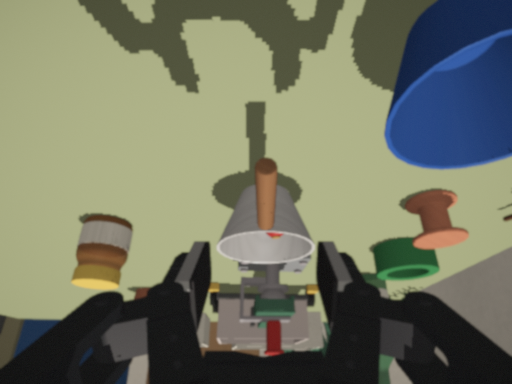

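The wrist picture shows the handle centred between the fingers at (265,200), with the blue cup clear at the upper right. Its fix on the cup agrees within 4 mm, so I'll close and lift.

```bash
python3 - <<'E'
from h import *
robot.command_gripper(0,100); robot.sleep(.2); stt()
go(OC+[0,0,.02],PC,.05); stt()
go(OC+[0,0,.17],PC,.15); stt()
p=robot.read_camera('side'); cv2.imwrite('pics/s2.png',cv2.resize(p['pixels'][60:300,160:400,::-1],None,fx=2.4,fy=2.4))
# dry check of pour
lipc=np.array([.583,-.265,.15]); 
d=R.from_euler('z',-15,degrees=True).apply([np.cos(H(-105)),np.sin(H(-105)),0])
for a,z in ((0,.08),(40,.05),(80,.02),(110,0),(115,0)):
  o,P=pour_cup(-15,-105,a,lipc-.02*d+[0,0,z]); x,e,r=tcp_from_cup(o,P,G0); print(a,o,x,robot.ik(list(x),list(e)))
E
```

```text
t 5.4417 pos [0.565 0.394 0.16 ] F [-0.007  1.317  3.048] w 0.011132494342505376 gf 98.31762313842773 q [ 0.633  1.076  0.58   1.585 -0.626  2.335]
t 5.9917 pos [0.565 0.394 0.18 ] F [-0.36   0.013 -2.077] w 0.011381946214334021 gf 98.3845067024231 q [ 0.633  1.06   0.598  1.62  -0.625  2.335]
t 7.1417 pos [0.565 0.393 0.329] F [-0.43  -0.804 -1.882] w 0.011128309670242986 gf 98.22593092918396 q [ 0.633  1.006  0.87   1.947 -0.625  2.335]
0 [ 0.616 -0.208  0.172] [ 0.665 -0.025  0.332] [ 0.008  0.754  0.411  1.488 -0.75   1.944]
40 [ 0.629 -0.185  0.185] [ 0.606 -0.128  0.425] [-0.286  0.376  0.12   1.151 -0.11   1.606]
80 [ 0.626 -0.191  0.205] [ 0.52  -0.275  0.413] [-0.738  0.345 -0.017  1.138  0.648  1.253]
110 [ 0.612 -0.214  0.213] [ 0.464 -0.374  0.331] [-0.994  0.671  0.099  1.546  1.083  0.699]
115 [ 0.61  -0.219  0.216] [ 0.456 -0.387  0.315] [-1.022  0.757  0.149  1.688  1.129  0.545]
```

View pics/s2.png

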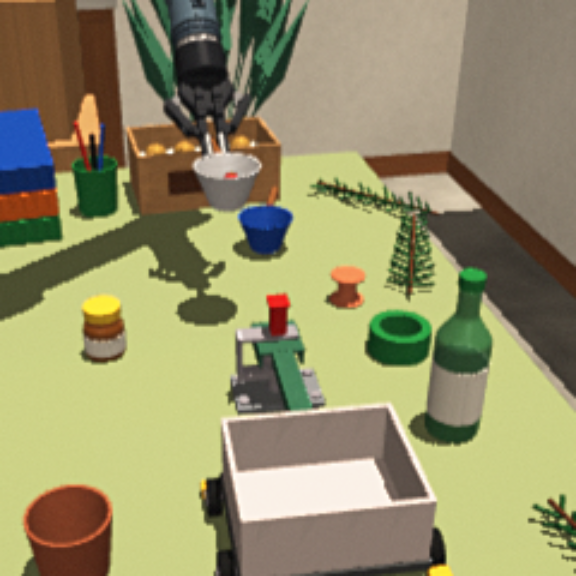

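```bash
python3 - <<'E'
from h import *
lipc=np.array([.583,-.265,.15]); 
d=R.from_euler('z',-15,degrees=True).apply([np.cos(H(-105)),np.sin(H(-105)),0])
def c(a,z): return pour_cup(-15,-105,a,lipc-.02*d+[0,0,z])
go(OC+[0,0,.19],PC,.15)
o,P=c(0,.09); go(o,P,.18); stt()
for a,z in ((20,.07),(40,.05),(60,.035),(80,.02),(95,.005),(110,0),(115,0)):
    go(*c(a,z),.12 if a<60 else .08)
robot.sleep(.5); stt()
p=robot.read_camera('top'); save(p,'t3.png')
p=robot.read_camera('side'); cv2.imwrite('pics/s3.png',cv2.resize(p['pixels'][120:330,160:400,::-1],None,fx=2.4,fy=2.4))
E
```

```text
t 10.0167 pos [ 0.665 -0.024  0.342] F [-0.494 -0.383 -2.22 ] w 0.011423213646645385 gf 98.13351631164551 q [ 0.009  0.75   0.43   1.511 -0.75   1.944]
t 17.0 pos [ 0.456 -0.387  0.315] F [-0.208 -0.336 -2.565] w 0.011676172631070111 gf 98.13226103782654 q [-1.022  0.757  0.149  1.688  1.129  0.545]
```

View pics/s3.png

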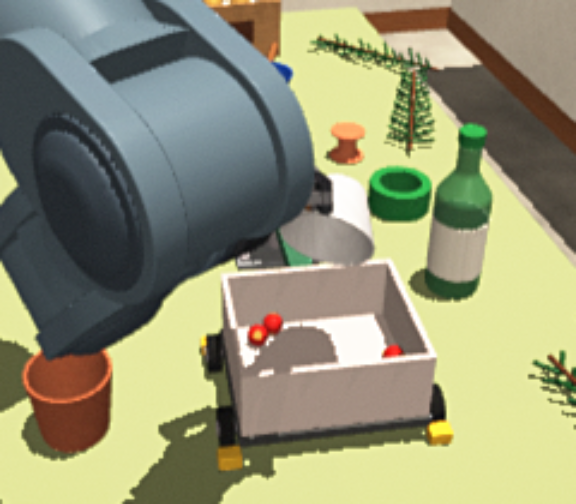

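Three beads show in the tub at (258,335), (273,323) and (393,353). The front wall may hide the others, so I'll tip back and count from the top.

```bash
python3 - <<'E'
from h import *
lipc=np.array([.583,-.265,.15]); 
d=R.from_euler('z',-15,degrees=True).apply([np.cos(H(-105)),np.sin(H(-105)),0])
def c(a,z): return pour_cup(-15,-105,a,lipc-.02*d+[0,0,z])
for a,z in ((80,.03),(40,.06),(0,.09)): go(*c(a,z),.2)
go(OC+[0,0,.19],PC,.2); stt()
p=robot.read_camera('top')
hsv=cv2.cvtColor(p['pixels'],cv2.COLOR_RGB2HSV); 
m=(((hsv[...,0]<8)|(hsv[...,0]>172))&(hsv[...,1]>150)&(hsv[...,2]>70)).astype(np.uint8)
n,l,s,ce=cv2.connectedComponentsWithStats(m)
for i in range(1,n):
  if s[i,4]>8: print(ce[i],s[i,4],atz(p,ce[i],.046))
cv2.imwrite('pics/t4.png',cv2.resize(p['pixels'][100:260,120:430,::-1],None,fx=2.5,fy=2.5,interpolation=2))
E
```

```text
t 22.4 pos [0.565 0.393 0.35 ] F [ 1.051  0.057 -0.661] w 0.011404914129396745 gf 98.30028891563416 q [ 0.633  1.012  0.937  2.006 -0.626  2.335]
[382.548 172.143] 42 [ 0.657 -0.28   0.046]
[402.45 173.1 ] 40 [ 0.655 -0.332  0.046]
[283.565 189.677] 124 [ 0.614 -0.023  0.046]
[402.425 204.95 ] 40 [ 0.571 -0.326  0.046]
[358.833 213.889] 18 [ 0.549 -0.212  0.046]
[402.905 216.524] 42 [ 0.541 -0.325  0.046]
[362.769 221.641] 39 [ 0.529 -0.221  0.046]
```

View pics/t4.png

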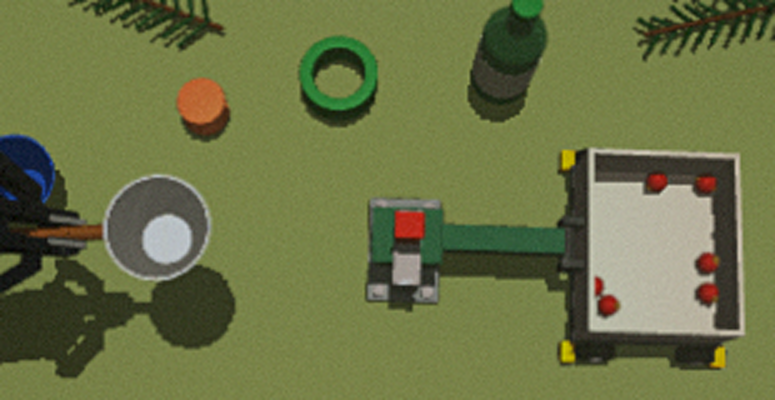

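The top view shows all six beads in the tub and the cup empty. Next I'll stand the cup back where it was, release it and go above the latch grip.

```bash
cat >> h.py <<'E'
PT=R.from_euler('z',-.045); D1=R.from_euler('z',np.pi/2)*R.from_euler('x',np.pi)
def pose(g,r): return list(np.asarray(g)-r.as_matrix()[:,2]*.155), list(r.as_euler('xyz'))
E
python3 - <<'E'
from h import *
go(OC+[0,0,.015],PC,.2)
print(go(OC+[0,0,.004],PC,.04))
x,e,r=tcp_from_cup(OC-[0,0,.003],PC,G0); print(robot.servo_line(list(x),feed=.02,contact_N=3)); stt()
robot.command_gripper(.05); robot.sleep(.2)
t=r.as_matrix()[:,2]; x=np.array(robot.observe()['position']); robot.servo_line(list(x-.13*t),feed=.2)
x,e=pose((.594,-.0177,.22),PT*D1); robot.movep(x,e); stt()
p=robot.read_camera('wrist'); C=cloud(p); hsv=cv2.cvtColor(p['pixels'],cv2.COLOR_RGB2HSV)
m=((hsv[...,0]<8)|(hsv[...,0]>172))&(hsv[...,1]>150)&(hsv[...,2]>70)&(p['depth']>0)&(abs(C[...,2]-.139)<.006)
g=C[m]; print(m.sum(),g.mean(0),g.min(0),g.max(0),cv2.minAreaRect(g[:,:2].astype(np.float32)))
a=p['pixels']; b=robot.read_camera('top'); b2=cv2.resize(b['pixels'][150:270,100:260],(512,384))
cv2.imwrite('pics/w5.png',cv2.resize(np.hstack([a,b2])[:,:,::-1],(800,300)))
E
```

```text
False
True
t 24.2 pos [0.565 0.394 0.159] F [0.519 0.446 3.726] w 0.011484545736439348 gf 98.7765097618103 q [ 0.634  1.077  0.58   1.585 -0.627  2.335]Traceback (most recent call last):
  File "<stdin>", line 6, in <module>
plant.IKError: the arm cannot follow that straight line within its joint ranges
```

Pulling back 0.13 m is out of range, so I'll use the 0.1 m that was reachable on the way in.

```bash
python3 - <<'E'
from h import *
x,e,r=tcp_from_cup(OC,PC,G0)
t=r.as_matrix()[:,2]; x=np.array(robot.observe()['position']); robot.servo_line(list(x-.095*t),feed=.2)
x=np.array(robot.observe()['position']); robot.movep([.5,.25,.40],list((PT*D1).as_euler('xyz')))
x,e=pose((.594,-.0177,.22),PT*D1); robot.movep(x,e); stt()
p=robot.read_camera('wrist'); C=cloud(p); hsv=cv2.cvtColor(p['pixels'],cv2.COLOR_RGB2HSV)
m=((hsv[...,0]<8)|(hsv[...,0]>172))&(hsv[...,1]>150)&(hsv[...,2]>70)&(p['depth']>0)&(abs(C[...,2]-.139)<.006)
g=C[m]; print(m.sum(),g.mean(0),g.min(0),g.max(0),cv2.minAreaRect(g[:,:2].astype(np.float32)))
a=p['pixels']; b=robot.read_camera('top'); b2=cv2.resize(b['pixels'][150:270,100:260],(512,384))
cv2.imwrite('pics/w5.png',cv2.resize(np.hstack([a,b2])[:,:,::-1],(800,300)))
E
```

```text
t 27.7417 pos [ 0.594 -0.016  0.375] F [0.193 0.327 0.103] w 0.050005976411003565 gf 0.0 q [-0.135  0.427  0.077  1.222  0.001  1.48 ]
1407 [ 0.595 -0.016  0.138] [ 0.582 -0.031  0.134] [ 0.608 -0.003  0.14 ] ((0.5949206352233887, -0.01670675352215767), (0.027000369504094124, 0.024447180330753326), 86.37101745605469)
```

View pics/w5.png

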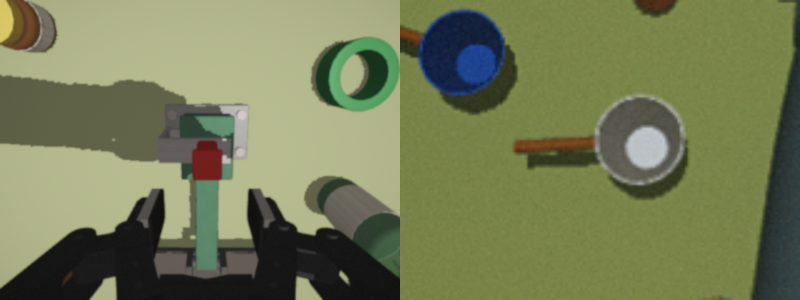

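The left pane shows the red grip at (207,160), on the line between the fingers. The right pane shows the empty cup upright. Next I'll grasp the grip, pull it and check.

```bash
python3 - <<'E'
from h import *
g=np.array([.595,-.0168,.118]); r=PT*D1
x,e=pose(g,r); print(robot.servo_line(x,feed=.08,rotation=e,contact_N=10)); stt()
robot.command_gripper(0,90); robot.sleep(.2); stt()
x0=np.array(robot.observe()['position'])
robot.servo_line(list(x0+PT.apply([-.0155,0,0])),feed=.03); robot.sleep(.1); stt()
E
```

```text
False
t 29.2667 pos [ 0.595 -0.017  0.274] F [ 0.003 -0.173 -0.422] w 0.049535691028455 gf 0.0 q [-0.135  0.484 -0.101  0.984  0.     1.481]
t 29.825 pos [ 0.595 -0.017  0.274] F [-2.116 -0.109  5.875] w 0.02393176152257348 gf 87.64528155326843 q [-0.135  0.484 -0.101  0.985 -0.     1.481]
t 30.5917 pos [ 0.582 -0.016  0.274] F [ 8.117 -0.026 -4.219] w 0.02384972957901903 gf 88.25747609138489 q [-0.137  0.456 -0.146  0.963  0.001  1.479]
```

```bash
python3 - <<'E'
from h import *
np.set_printoptions(precision=4,suppress=True)
x0=np.array([.595,-.0168,.273])
for k in (.002,.002):
  s=robot.observe(); print(np.array(s['position']),np.array(s['contact_force']))
  robot.servo_line(list(np.array(s['position'])+PT.apply([-k,0,0])),feed=.02); robot.sleep(.15)
s=robot.observe(); print(np.array(s['position']),np.array(s['contact_force']))
p=robot.read_camera('side'); C=cloud(p); hsv=cv2.cvtColor(p['pixels'],cv2.COLOR_RGB2HSV)
cv2.imwrite('pics/s6.png',cv2.resize(p['pixels'][150:270,200:360,::-1],None,fx=5,fy=5,interpolation=2))
E
```

```text
[ 0.5817 -0.0163  0.274 ] [ 8.1172 -0.0261 -4.2193]
[ 0.5818 -0.0165  0.2744] [ 8.7844  0.2035 -3.7614]
[ 0.582  -0.0166  0.2747] [ 9.6077 -0.5911 -3.5244]
```

View pics/s6.png

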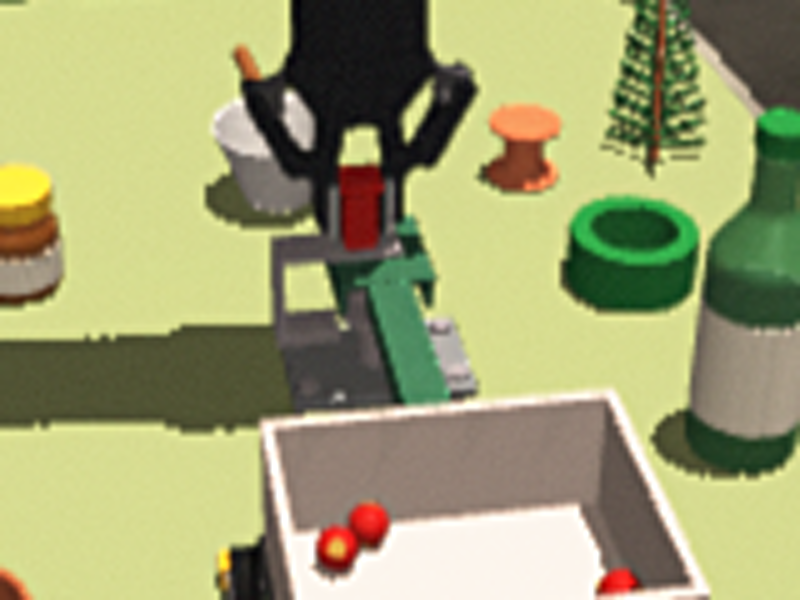

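The grip is clearly between the fingers at (362,205) and has moved toward the robot. The arm gives about 2 mm under the load, so I'll command an absolute overshoot.

```bash
python3 - <<'E'
from h import *
np.set_printoptions(precision=4,suppress=True)
x0=np.array([.5952,-.0168,.273])
for k in (.0165,.0185,.0205):
  robot.servo_line(list(x0+PT.apply([-k,0,0])),feed=.02); robot.sleep(.2)
  s=robot.observe(); print(k,np.array(s['position']),np.array(s['contact_force']),s['width'],s['time'])
E
```

```text
0.0165 [ 0.5812 -0.0163  0.2738] [ 7.9818  0.5463 -2.4473] 0.024000735090057942 31.8917
0.0185 [ 0.5793 -0.0162  0.2738] [ 9.0034  1.144  -2.9245] 0.024323487290631038 32.3417
0.0205 [ 0.5775 -0.0161  0.2738] [ 8.1454  0.2367 -2.9515] 0.024452785071155125 32.7917
```

```bash
python3 - <<'E'
from h import *
np.set_printoptions(precision=4,suppress=True)
x0=np.array([.5952,-.0168,.273])+PT.apply([-.0205,0,0]); pv=np.array([.5877,-.178,.066]); v=PT.inv().apply(x0-pv); print(v)
for th in (.04,.08,.16,.26,.36,.46,.54):
  rr=R.from_euler('x',th); 
  robot.servo_line(list(pv+PT.apply(rr.apply(v))),feed=.05,rotation=list((PT*rr*D1).as_euler('xyz')))
  s=robot.observe(); print(th,np.array(s['position']),np.array(s['contact_force']),s['width'],s['time'])
  if np.linalg.norm(s['contact_force'])>35: print('stop'); break
robot.sleep(.3)
p=robot.read_camera('side'); cv2.imwrite('pics/s7.png',cv2.resize(p['pixels'][120:270,180:380,::-1],None,fx=4,fy=4,interpolation=2))
r=robot.pinpoint(p,'coupler'); print(r[:2])
E
```

```text
[-0.0203  0.1614  0.207 ]
0.04 [ 0.5773 -0.0247  0.2803] [10.1581  0.8351 -3.2857] 0.024162095991839848 33.15
0.08 [ 0.5769 -0.0334  0.2862] [11.1472  0.2503 -2.8433] 0.024223673753072876 33.5083
0.16 [ 0.5759 -0.0514  0.2969] [ 8.2964  1.1789 -3.166 ] 0.023993297089821355 34.075
0.26 [ 0.5747 -0.075   0.3082] [10.1828  0.904  -4.1497] 0.024030807411531633 34.75
0.36 [ 0.5734 -0.0997  0.3171] [10.4282  0.7466 -2.4906] 0.02434146330123379 35.425
0.46 [ 0.5721 -0.1251  0.3234] [11.1621  1.2733 -2.862 ] 0.023993482680919664 36.1
0.54 [ 0.571  -0.1458  0.3267] [11.1431  0.9935 -2.3393] 0.024050540682610144 36.6667
[{'location': [264.5, 254.1], 'score': 0.7}, {'location': [279.5, 179.6], 'score': 0.64}]
```

View pics/s7.png

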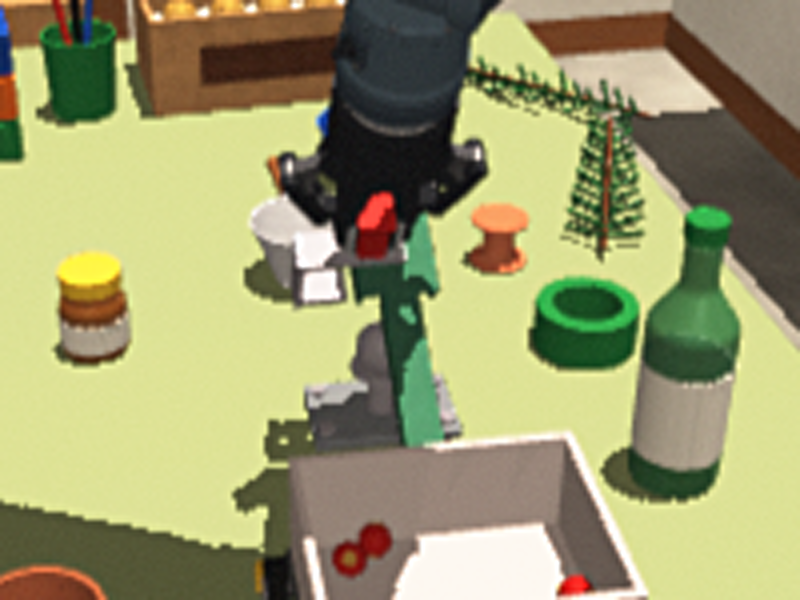

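The drawbar is raised clear of the ball, which now stands free at (372,350), and the grip is still held. I'll check the lift by depth and hand in if it holds.

```bash
python3 - <<'E'
from h import *
robot.sleep(.5)
p=robot.read_camera('side'); C=cloud(p); hsv=cv2.cvtColor(p['pixels'],cv2.COLOR_RGB2HSV); U,V=np.meshgrid(np.arange(512),np.arange(384))
ok=(p['depth']>0)&(U>262)&(U<295)&(V>160)&(V<232)
gr=ok&(hsv[...,0]>55)&(hsv[...,0]<95)&(hsv[...,1]>80)
P=PT.inv().apply(C[gr]-[.5877,-.178,.066]); k=(P[:,1]>.03)&(P[:,1]<.09)&(abs(P[:,0])<.02)
f=np.polyfit(P[k,1],P[k,2],1); print(k.sum(),f,np.arctan(f[0]))
th=np.arctan(f[0]); print('lift',.16*np.sin(th)-.022*(1-np.cos(th)))
rd=ok&((hsv[...,0]<8)|(hsv[...,0]>172))&(hsv[...,1]>150); print('red z',np.percentile(C[rd][:,2],[5,95])); stt()
if .42<th<.7: robot.close_job(); print('closed')
E
```

```text
238 [0.721 0.019] 0.6246399167242886
lift 0.0894146578360489
red z [0.175 0.237]
t 37.6167 pos [ 0.571 -0.146  0.327] F [ 9.964  1.635 -2.893] w 0.024531182076869832 gf 88.53343963623047 q [-0.468  0.549  0.088  1.344  0.491  1.087]
the job is handed in; nothing more can be done
closed
```

The job is handed in: all six beads are in the tub, the empty cup stands upright on the table, and the arm is holding the drawbar still with its coupler about 8 to 9 cm above where it sat; I did not re-measure the bystanders.

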